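Pair a radiator head and hold the thermostat dial at pairing

ROBOT

A 7-joint arm with a two-finger parallel gripper is mounted at the origin on the work surface. World frame = base frame: x ahead of the robot, y to its left, z up, the work surface at z = 0. Lengths are in mm, angles in rad, forces in N, time in s.
With the tool pointing down it reaches from about 425 to 925 mm from the base axis. Payload 6.8 kg.
Tool frame: the origin (TCP) lies midway between the tips of the shut fingers; the grasp point (between the pads) lies 19 mm behind it; x points along the fingers, y is the direction in which the jaws open and shut, and the axes are right-handed (so a half turn about x gives the same grasp; the last joint's range is limited). The gripper opens to 85 mm and grips with 20 to 120 N. Pads are 22 mm wide; open, the fingers measure 114 mm over their backs; the gripper's body (76 mm by 85 mm) begins 54 mm behind the grasp point. The pads swing forward as they close: fully open they stand 13 mm farther back than shut.
Start: joints at [1.216, 0.477, 0.022, 1.555, -0.011, 1.109, -0.083], TCP at [164.912, -654.562, 231.308] pointing down, gripper open.
Joint ranges: [-2.96, 2.96], [-0.34, 2.1], [-1.41, 1.46], [0.24, 2.44], [-1.37, 4.51], [0.17, 1.92], [-2.96, 2.96]. Speed limits (rad/s): [2.39, 2.39, 3.14, 3.14, 3.14, 3.14, 3.14].

INTERFACE

Orientations are given as a 3x3 rotation matrix whose columns are the frame's x, y, z axes.
In Python, from bench import r gives the robot as it stands. The module is installed in compiled form; this text tells all that it offers.
- The arm moves only by the shell command python3 -m pendant 'ROWS'. ROWS is JSON, a list of rows, each a list of 5 numbers: the shift along the tool's x, y, z in units of 25 mm (1.0 is 25 mm), then the turn about the tool's x in degrees, then the finger opening in mm, from 0 to 85.4. A call has 1 to 8 rows; each row is the pose to reach, as a shift and turn from the pose commanded when the call began, along the tool's axes at that moment; what a row does not reach only later rows make up. A row lasts 1/12 s, in which the tool goes at most 41.7 mm and 7.16 degrees, less where a joint would pass 70% of its speed; a pose out of reach is approached as far as the arm can. A call with a gripper value outside its range is refused whole. The fingers move at their own pace and stop on an object; the grip force is fixed at half the most. Time passes only in rows, so rows that repeat a pose let the fingers close. It gives the time, the measured TCP pose, the force and the opening at its end, in the units of the state.
- r.read_state(): the state, without advancing time (a new reading comes with each control period).
- r.grab_frame(name): name is "side" or "top"; returns the picture (400x640x3 uint8, red, green, blue); there is no depth.
- r.camera_model(name): a dict with "camera_matrix" (3x3 intrinsics, pixels), "extrinsics" (4x4, takes a point from camera to world coordinates). Camera axes: x right, y down, z forward; pixel columns grow to the right and rows downward; lengths in mm; the calibration is good to about 2 mm. A picture is of the moment at which its call begins. camera_model takes no time and is no camera call.
- r.job_done(): hands the job in, once; it reports no verdict.
Trained networks look in the newest picture that a camera, given by its name, has taken for a name from the list of things; names that differ only in an ending like _2 or _b are one class to them, and where a whole thing is asked for, a point or a joint stands for the part that bears it (a point fixed in the world has none). Each returns a list of dicts, best first, with "conf" (0 to 1); they miss things now and then, are a little off and sometimes report something else, mostly with a low value. They report only what shows in the picture. A call takes as long as a camera call.
- r.silhouettes(target, camera): "pixels" (400x640 bool, what is visible of it) and "rect" ([left, top, right, bottom] as shares, 0 to 1, of the picture: columns of its width, rows of its height, round what is visible of it).
- r.spot_point(target, camera): "xy" ([column, row] as shares, 0 to 1, of the picture: columns of its width, rows of its height: a listed point, or the origin of a listed thing).
The state is a dict: "clock": time; "q": joint angles; "dq": joint speeds; "tau": joint torques, N m; "eef_pos": TCP position; "eef_rot": TCP orientation; "contact_force": force on the tool from outside, world axes, zero at the start; "moment": the same for the moment, N m; "width": opening from 0.0 (shut) to 1.0 (fully open).
Only numpy, scipy, OpenCV 4.12 (cv2) and the standard library are available. Lean on these libraries where they do the work, as an engineer would, in place of code of your own. Each camera call takes 0.05 s, during which the arm holds its last target.

TASK

Pair the radiator head with the thermostat: first turn the white head in its dock until its lens looks straight at the reader block's eye, and let it stand there, seated and upright. Then turn the thermostat's spring-return dial clockwise past its first two clicks to the third and last one and hold it there: finish with the gripper still holding the dial, because it springs back when let go. Leave the other parts on the bench where they lie.

Things in the scene. Friction and masses are not known exactly. Their poses are not given: they have to be found in the camera images.
- head: loose white plastic radiator valve head, upright cylinder 90 mm tall, about 0.2 kg, standing in the dock's seat. Diameter 46 mm up to 50 mm above its foot; grip part from 54 to 90 mm: 48 mm, with grey ribs. Origin: centre of its foot; z up; +x points out through the lens; a dark line on top runs from the centre to the lens side. It starts turned 1 rad or more off the eye and stays as it is left
- head_lens (a point): the head's lens, a dark pane 11 x 15 mm on a nose 16 mm wide that stands 6 mm out of the side: 29 mm from the axis along the head's +x, 33 mm above the foot (the nose spans 22 to 44 mm); axes as head
- dock: fixed white base plate 80 x 145 x 8 mm (y from -45 to +100 mm) with a round seat rim (inner diameter 52 mm, outer 62 mm, 8 mm high above the plate) at the origin, and at its +y end the grey reader block, 60 mm (x) x 40 mm (y), top 52 mm above the bench, near face 55 mm from the seat's centre. Origin: on the bench under the seat's centre
- dock_seat (a point): centre of the seat's floor, on the plate, 8 mm above the bench, where the middle of the head's foot rests (the rim leaves it 3 mm of play); axes as dock
- dock_eye (a point): the reader's eye, a dark disc of 16 mm diameter in the reader block's face towards the seat, 55 mm from the seat's centre along the dock's +y, 41 mm above the bench; axes as dock
- thermostat: fixed grey plastic box, 110 x 130 x 38 mm, its hinged cover folded open on the +x side and sloping down to the bench as far as 147 mm from the origin. Origin: on the bench under its centre and the dial's axis. Four dark ticks on its top, on the +x side, mark the dial's rest and three clicks (the last tick is longer)
- dial_grip (a point): on the dial's upright axis, 59 mm above the bench. The dial: white disc, diameter 68 mm, top 47 mm above the bench, with a bar across it 56 mm long, 12 mm thick, from 47 to 71 mm above the bench. x runs along the bar to its pointer end (dark line), z up; turns with the dial. At rest x is 0.525 rad counterclockwise (from above) of the thermostat's +x
- dial (a joint): dial angle in rad, 0 at rest, growing clockwise seen from above. Clicks at 0.35, 0.70, 1.05; stop at 1.15; above 0.93 counts as the third. A spring drives it back to 0 from anywhere; turning takes 0.04 to 0.14 N m, rising and falling by some 0.03 N m at each click. Turn it by pinching the bar (about 35 N grip) or pushing on the bar's side
- insulator: bystander: loose white ceramic insulator, ribbed, diameter 48 mm, 52 mm tall; origin centre of its foot
- tap_handle: bystander: loose chrome cross-shaped tap handle, 70 mm across, 30 mm tall; origin centre of its foot
- radiator_key: bystander: loose brass radiator key lying flat, about 51 x 34 mm, 12 mm high; origin under its middle
- switch_block: bystander: loose orange extension block with toggle switches, 120 x 55 x 40 mm; origin under its centre

How it is judged:
By the outcome, as a careful person would: the job done as asked, in the order asked, and still so for the second after the job is handed in, while the arm keeps its last pose, push and grip.
It also fails if it takes over 67 s, if anything falls off the work surface, if the arm or the gripper's body presses on something with over 40 N, if the wrist force passes 120 N, or if a joint passes its speed limit or range.

## Working session

There is one attempt and no reset: what is moved stays moved. The work goes in short steps, Python scripts to look and compute and a shell command to move; the robot and the scene stay as the last step left them, time stands still between calls to the robot, and variables do not carry over. Pictures are saved under pics/ and viewed, and the job is handed in when it is done.

```bash
mkdir -p pics
python3 - <<'E'
from bench import r
import cv2,numpy as np
s=r.read_state();print({k:np.round(v,3).tolist() for k,v in s.items()})
for c in("top","side"):
    im=r.grab_frame(c);cv2.imwrite(f"pics/{c}0.png",im[:,:,::-1])
    m=r.camera_model(c);print(c,np.round(m["camera_matrix"],1).tolist(),np.round(m["extrinsics"],3).tolist())
    for t in("head","head_lens","dock_seat","dock_eye","thermostat","dial_grip","dock","insulator","tap_handle","radiator_key","switch_block"):
        print(t,[(round(d["conf"],2),np.round(np.array(d["xy"])*[640,400],1).tolist()) for d in r.spot_point(t,c)[:3]])
E
```

```text
{'clock': 0.0, 'q': [1.216, 0.478, 0.022, 1.556, -0.011, 1.109, -0.083], 'dq': [0.001, -0.001, -0.0, -0.001, -0.001, 0.001, 0.001], 'tau': [0.0, -59.645, 1.608, -28.119, 0.013, 0.009, -0.0], 'eef_pos': [164.699, -653.956, 230.265], 'eef_rot': [[-0.001, 0.244, -0.97], [0.002, -0.97, -0.244], [-1.0, -0.002, 0.0]], 'contact_force': [0.559, 0.205, 0.042], 'moment': [-0.003, 0.002, -0.006], 'width': 1.001}
top [[415.2, 0.0, 319.9], [0.0, 415.2, 195.5], [0.0, 0.0, 1.0]] [[-0.008, -0.998, 0.064, 503.073], [-1.0, 0.008, 0.009, 13.24], [-0.01, -0.064, -0.998, 1355.804], [0.0, 0.0, 0.0, 1.0]]
head [(0.69, [284.7, 223.7])]
head_lens [(0.63, [288.9, 220.7])]
dock_seat [(0.87, [280.0, 227.9])]
dock_eye [(0.76, [259.6, 224.7])]
thermostat [(0.58, [397.3, 223.1])]
dial_grip [(0.56, [404.7, 222.2]), (0.2, [289.9, 220.1])]
dock [(0.65, [285.6, 226.5])]
insulator [(0.55, [316.5, 142.7]), (0.39, [199.5, 215.4])]
tap_handle [(0.48, [455.8, 195.8])]
radiator_key [(0.56, [317.6, 261.9])]
switch_block [(0.66, [194.9, 217.0])]
side [[409.7, 0.0, 318.5], [0.0, 409.7, 198.1], [0.0, 0.0, 1.0]] [[0.916, -0.279, 0.287, 252.312], [-0.401, -0.639, 0.657, -751.35], [0.0, -0.717, -0.697, 862.049], [0.0, 0.0, 0.0, 1.0]]
head [(0.7, [275.1, 187.5])]
head_lens [(0.7, [280.1, 187.2])]
dock_seat [(0.65, [270.2, 185.8])]
dock_eye [(0.61, [268.3, 167.1])]
thermostat [(0.85, [321.9, 284.5])]
dial_grip [(0.97, [327.8, 271.0])]
dock [(0.81, [274.6, 190.9]), (0.44, [268.0, 169.7])]
insulator [(0.54, [371.1, 189.9])]
tap_handle [(0.86, [395.9, 337.7])]
radiator_key [(0.43, [249.5, 225.1])]
switch_block [(0.75, [254.0, 135.6])]
```

Run:
```python
import cv2
a=cv2.imread("pics/top0.png");b=cv2.imread("pics/side0.png")
cv2.imwrite("pics/top0z.png",cv2.resize(a[120:290,170:490],None,fx=2.5,fy=2.5,interpolation=cv2.INTER_CUBIC))
cv2.imwrite("pics/side0z.png",cv2.resize(b[120:370,200:440],None,fx=2.4,fy=2.4,interpolation=cv2.INTER_CUBIC))
```

```text
(no output)
```

View pics/top0z.png

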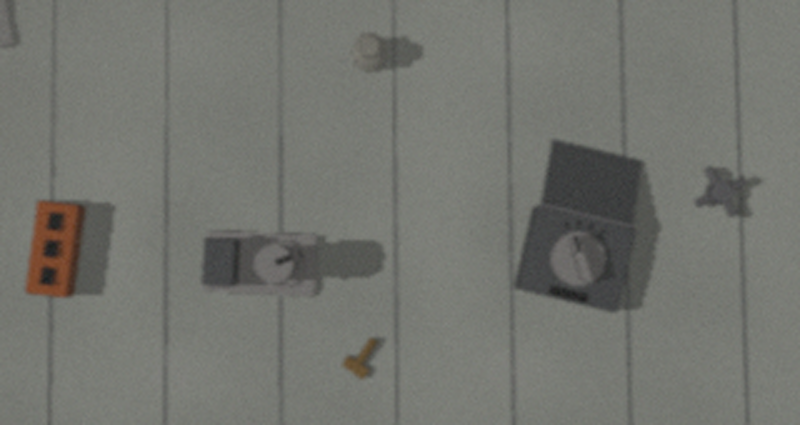

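View pics/side0z.png

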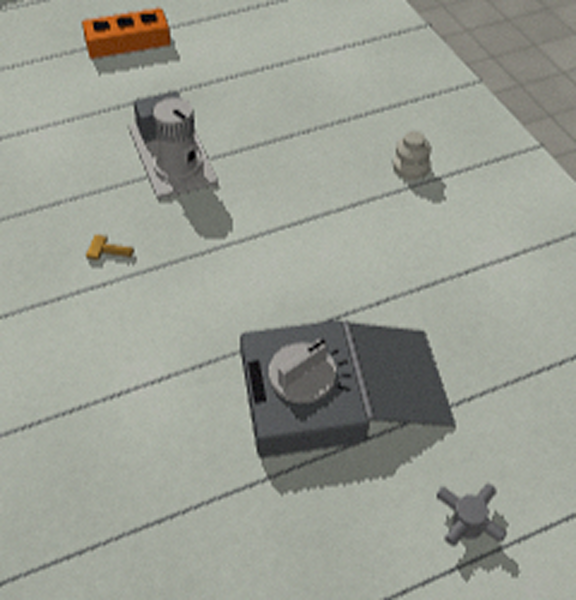

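The top view (zoomed) shows the head at about (275,262) with its line pointing right and slightly up (about −y). The reader is on its left (+y), and the dial is at (580,258). Next I triangulate.

```bash
cat > h.py <<'E'
from bench import r
import cv2,numpy as np
def ray(c,uv):
    m=r.camera_model(c);K=np.array(m["camera_matrix"]);E=np.array(m["extrinsics"])
    return E[:3,3],E[:3,:3]@np.linalg.inv(K)@np.array([uv[0],uv[1],1.])
def atz(c,uv,z):
    o,d=ray(c,uv);return (o+d*(z-o[2])/d[2])[:2]
def proj(c,p):
    m=r.camera_model(c);K=np.array(m["camera_matrix"]);E=np.array(m["extrinsics"])
    q=K@(E[:3,:3].T@(np.array(p)-E[:3,3]));return q[:2]/q[2]
E
python3 - <<'E'
from h import *
for t,z in dict(head=8,head_lens=41,dock_seat=8,dock_eye=41,thermostat=0,dial_grip=59,dock=0,insulator=0,tap_handle=0,radiator_key=0,switch_block=0).items():
  for c in("top","side"):
    if t=="head" : r.grab_frame(c)
    d=r.spot_point(t,c)
    if d: print(t,c,np.round(atz(c,np.array(d[0]["xy"])*[640,400],z),1))
# min area rects
for t,z in (("dock",8),("thermostat",38),("dial_grip",47),("head",98)):
  for c in("top","side"):
    d=r.silhouettes(t,c)
    if not d: print(t,c,"none");continue
    m=d[0]["pixels"].astype(np.uint8);np.save(f"pics/{t}_{c}.npy",m)
    rr,cc=np.nonzero(m);w=np.array([atz(c,(a,b),z) for a,b in zip(cc,rr)],np.float32)
    print(t,c,round(d[0]["conf"],2),m.sum(),[np.round(x,1) for x in cv2.minAreaRect(w)], np.round(w.mean(0),1))
print(r.read_state()["clock"])
E
```

```text
head top [496.7 143.8]
head side [502.3 160.3]
head_lens top [508.5 127.2]
head_lens side [506.8  95.6]
dock_seat top [488.  147.7]
dock_seat side [505.3 164. ]
dock_eye top [497.4 214.3]
dock_eye side [504.  207.7]
thermostat top [ 504.2 -237. ]
thermostat side [ 500.1 -225.7]
dial_grip top [388.   42.8]
dial_grip side [ 510.2 -223.3]
dock top [488.4 144.6]
dock side [502.5 131.6]
insulator top [514.1 126.5]
insulator side [781.3  37.8]
tap_handle top [ 591.2 -410.7]
tap_handle side [ 590.7 -423.1]
radiator_key top [487.  157.9]
radiator_key side [388.   34.2]
switch_block top [524.9 426.7]
switch_block side [520.5 436.5]
dock top 0.64 940 [array([495.8, 177.7]), array([147.1,  84.6]), np.float64(87.0)] [495.7 182.4]
dock side 0.77 562 [array([496.7, 194.4]), array([202.2,  81.7]), np.float64(87.9)] [489.1 174.3]
thermostat top 0.82 2453 [array([ 541. , -234.9]), array([134. , 196.1]), np.float64(76.2)] [ 538.1 -234.4]Traceback (most recent call last):
  File "<stdin>", line 13, in <module>
  File "h.py", line 7, in atz
    o,d=ray(c,uv);return (o+d*(z-o[2])/d[2])[:2]
        ~~~^^^^^^
  File "h.py", line 4, in ray
    m=r.camera_model(c);K=np.array(m["camera_matrix"]);E=np.array(m["extrinsics"])
ValueError: time passes only in moves, steps and waits
```

```bash
python3 - <<'E'
from bench import r
import pickle
pickle.dump({c:r.camera_model(c) for c in("top","side")},open("cam.pkl","wb"))
E
cat > h.py <<'E'
import cv2,numpy as np,pickle
C=pickle.load(open("cam.pkl","rb"))
def ray(c,uv):
    m=C[c];K=np.array(m["camera_matrix"]);E=np.array(m["extrinsics"])
    return E[:3,3],E[:3,:3]@np.linalg.inv(K)@np.array([uv[0],uv[1],1.])
def atz(c,uv,z):
    o,d=ray(c,uv);return (o+d*(z-o[2])/d[2])[:2]
def proj(c,P):
    m=C[c];K=np.array(m["camera_matrix"]);E=np.array(m["extrinsics"])
    P=np.atleast_2d(P);q=(P-E[:3,3])@E[:3,:3]@K.T;return q[:,:2]/q[:,2:]
def circ(rad,z,cx=0,cy=0): 
    t=np.linspace(0,2*np.pi,60);return np.c_[cx+rad*np.cos(t),cy+rad*np.sin(t),0*t+z]
def rect(x0,x1,y0,y1,z): return np.array([[x0,y0,z],[x1,y0,z],[x1,y1,z],[x0,y1,z],[x0,y0,z]],float)
def pose(P,x,y,a):
    P=np.array(P,float);c,s=np.cos(a),np.sin(a);return np.c_[P[:,0]*c-P[:,1]*s+x,P[:,0]*s+P[:,1]*c+y,P[:,2]]
def dockL(): return [rect(-40,40,-45,100,8),rect(-30,30,55,95,52),circ(31,16)]
def headL(a): return [circ(24,98),pose([[0,0,98],[24,0,98]],0,0,a)]
def thL(): return [rect(-55,55,-65,65,38),np.array([[55,-65,38],[147,-65,0],[147,65,0],[55,65,38]],float)]
def dialL(a): return [circ(34,47)]+[pose(rect(-28,28,-6,6,z),0,0,a) for z in(71,)]
def draw(img,c,lines,box,f,out):
    x0,y0,x1,y1=box;im=cv2.resize(img[y0:y1,x0:x1],None,fx=f,fy=f,interpolation=cv2.INTER_CUBIC)
    im=cv2.convertScaleAbs(im,alpha=1.4)
    for P,col in lines:
        q=(proj(c,P)+0.5-[x0,y0])*f-0.5
        cv2.polylines(im,[np.round(q*16).astype(np.int32)],False,col,1,cv2.LINE_AA,4)
    cv2.imwrite(out,im)
E
cat > ov.py <<'E'
from h import *
import sys
def ov(tag,suffix,D,HA,T,DA,H=None):
    H=H or D[:2]
    L=[(pose(p,*D),(0,255,0)) for p in dockL()]+[(pose(p,H[0],H[1],0),(0,0,255)) for p in headL(HA)]
    M=[(pose(p,*T),(0,255,0)) for p in thL()]+[(pose(p,T[0],T[1],0),(0,0,255)) for p in dialL(DA)]
    for c in("top","side"):
        img=cv2.imread(f"pics/{c}{tag}.png")
        for nm,l in(("d",L),("t",M)):
            q=np.vstack([proj(c,p) for p,_ in l]);a=np.floor(q.min(0)-6).astype(int);b=np.ceil(q.max(0)+6).astype(int)
            a=np.maximum(a,0);b=np.minimum(b,[640,400])
            f=min(760/(b-a)[0],560/(b-a)[1],8)
            draw(img,c,l,(*a,*b),f,f"pics/ov_{nm}_{c}_{suffix}.png")
    for nm in "dt":
        A=[cv2.imread(f"pics/ov_{nm}_{c}_{suffix}.png") for c in("top","side")]
        h=400;A=[cv2.resize(x,None,fx=(k:=min(400/x.shape[1],500/x.shape[0])),fy=k) for x in A]
        hh=max(x.shape[0] for x in A);A=[cv2.copyMakeBorder(x,0,hh-x.shape[0],0,400-x.shape[1],0) for x in A]
        cv2.imwrite(f"pics/pair_{nm}_{suffix}.png",np.hstack(A))
E
python3 - <<'E'
from ov import *
print("headtop",atz("top",(170+275/2.5,120+262/2.5),98),atz("top",(170+290/2.5,120+257/2.5),98))
print("dial",atz("top",(170+579/2.5,120+258/2.5),47))
m=np.array([541.,-234.9])
ov("0","a",(496.5,150,-.05),-1.2,(505,-228,-.24),.285)
E
```

```text
headtop [495.98072854 145.91585439] [501.88116739 127.73903642]
dial [ 497.85697484 -230.82115004]
```

View pics/pair_d_a.png

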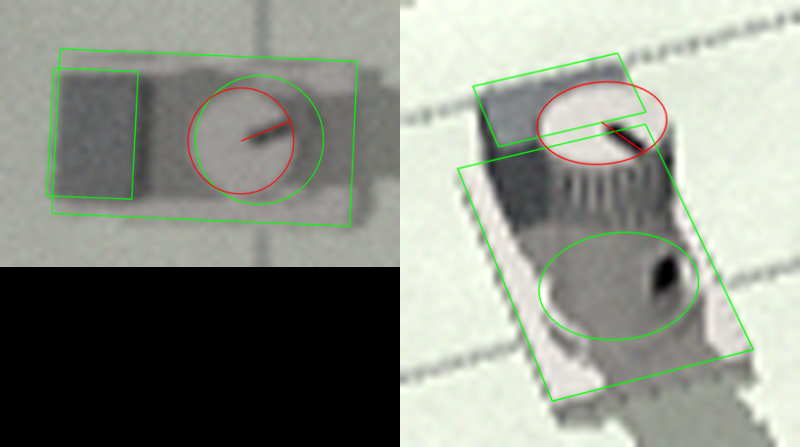

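View pics/pair_t_a.png

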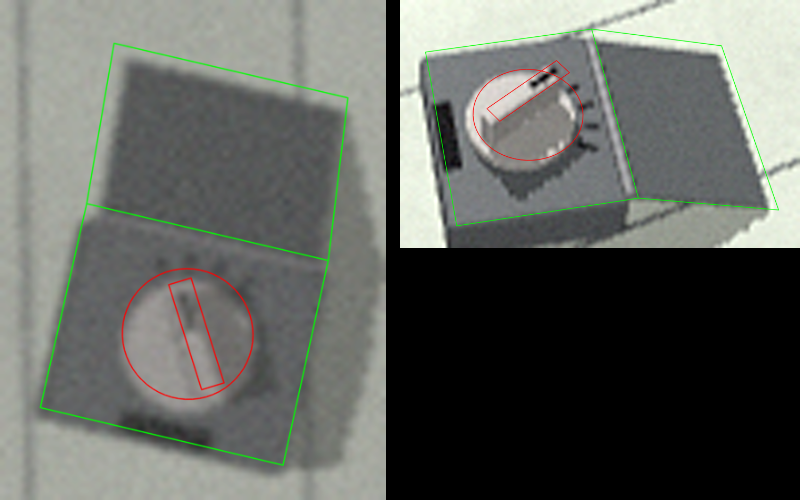

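Run:
```python
from ov import *
ov("0","b",(495,145.5,-.045),-1.2,(500.5,-231.5,-.24),.285)
```

```text
(no output)
```

View pics/pair_d_b.png

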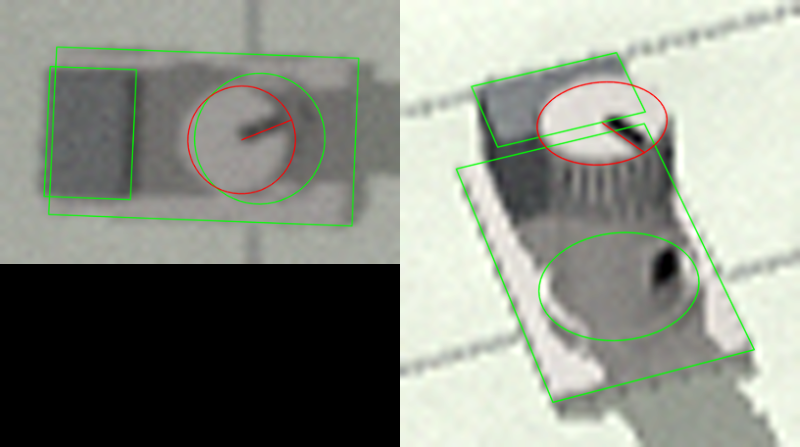

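View pics/pair_t_b.png

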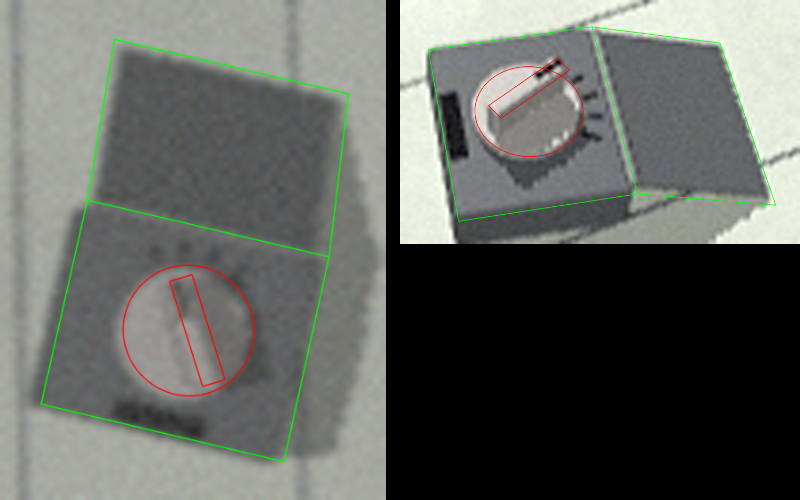

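View pics/ov_d_side_b.png

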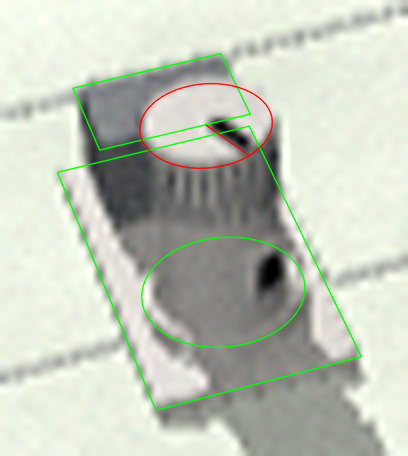

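The thermostat overlay fits at about (499.5,−230.5,−0.24). The dock is at about (496,145.5,−0.045). The head line reads about −1.17 rad, so the head needs about 155° counterclockwise. I'll travel over there now.

```bash
python3 -m pendant '[[0,-1.1,-1.2,0,85],[0,-2.2,-2.5,0,85],[0,-3.3,-3.7,0,85],[0,-4.4,-4.9,0,85],[0,-5.4,-6.1,0,85],[0,-6.5,-7.3,0,85],[0,-7.5,-8.5,0,85],[0,-8.4,-9.7,0,85]]'
cat > st.py <<'E'
from bench import r
import numpy as np,sys
def st(tx=None,ty=None,tz=None):
    s=r.read_state();R=np.array(s["eef_rot"]);p=np.array(s["eef_pos"])
    print("t",round(s["clock"],2),"p",np.round(p,1),"q",np.round(s["q"],2),"w",round(s["width"]*85.4,1),"F",np.round(s["contact_force"],1),"M",np.round(s["moment"],2),"yawY",round(np.degrees(np.arctan2(R[1,1],R[0,1])),1),"xz",np.round(R[2,:],3))
    if tx is not None: print("shift units",np.round(R.T@(np.array([tx,ty,tz])-p)/25,2))
if __name__=="__main__": st(*map(float,sys.argv[1:]))
E
python3 st.py 496 145.5 150
```

```text
clock: 3.27
eef_pos: [349.5, -389.7, 231.6]
eef_rot: [[0.0, 0.244, -0.97], [-0.0, -0.97, -0.244], [-1.0, 0.0, -0.0]]
contact_force: [0.2, -1.1, 0.3]
width: 0.998
t 3.27 p [ 349.5 -389.7  231.6] q [ 0.82  0.23 -0.11  1.91  0.03  1.   -0.63] w 85.2 F [ 0.2 -1.1  0.3] M [ 0.   -0.03 -0.03] yawY -75.9 xz [-1.  0. -0.]
shift units [  3.26 -19.33 -10.91]
```

```bash
python3 -m pendant '[[0,-1.44,-0.81,0,85],[0,-2.88,-1.62,0,85],[0,-4.32,-2.43,0,85],[0,-5.76,-3.25,0,85],[0,-7.2,-4.06,0,85],[0,-8.64,-4.88,0,85],[0,-10.1,-5.7,0,85],[0,-11.5,-6.5,0,85]]' | tail -3; python3 st.py 496 145.5 150
```

```text
eef_rot: [[0.001, 0.244, -0.97], [-0.0, -0.97, -0.244], [-1.0, 0.001, -0.001]]
contact_force: [0.8, 0.2, -0.9]
width: 0.997
t 3.93 p [436.3 -71.1 231.8] q [ 0.39  0.11 -0.39  2.06  0.05  0.97 -1.36] w 85.1 F [ 0.8  0.2 -0.9] M [-0.01 -0.07 -0.04] yawY -75.9 xz [-1.     0.001 -0.001]
shift units [ 3.27 -7.82 -4.43]
```

```bash
python3 -m pendant '[[0,-1.3,-0.8,0,85],[0,-2.6,-1.5,0,85],[0.4,-3.9,-2.2,0,85],[1,-5.2,-3,0,85],[1.8,-6.4,-3.7,0,85],[2.5,-7.4,-4.3,0,85],[3.2,-7.8,-4.43,0,85],[3.27,-7.82,-4.43,0,85]]' | tail -1
python3 - <<'E'
from bench import r
import cv2
for c in("top","side"): cv2.imwrite(f"pics/{c}1.png",r.grab_frame(c)[:,:,::-1])
from st import st
st(496,145.5,60)
from ov import *
ov("1","c",(496,145.5,-.045),-1.17,(499.5,-230.5,-.24),.285)
E
```

```text
width: 0.999
t 4.7 p [495.1 143.2 148.9] q [ 0.01  0.36 -0.5   1.98  0.23  0.85 -1.94] w 85.0 F [ 0.1 -0.2  0.5] M [-0.01  0.01 -0.  ] yawY -75.8 xz [-1.     0.     0.002]
shift units [ 3.56 -0.08 -0.07]
```

View pics/pair_d_c.png

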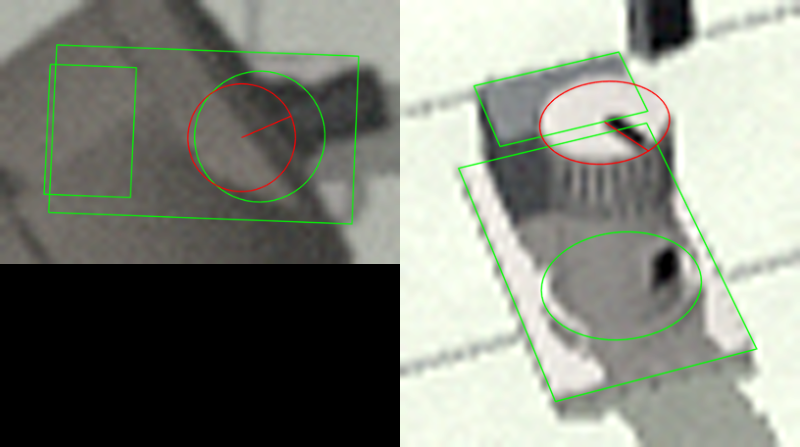

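View pics/pair_t_c.png

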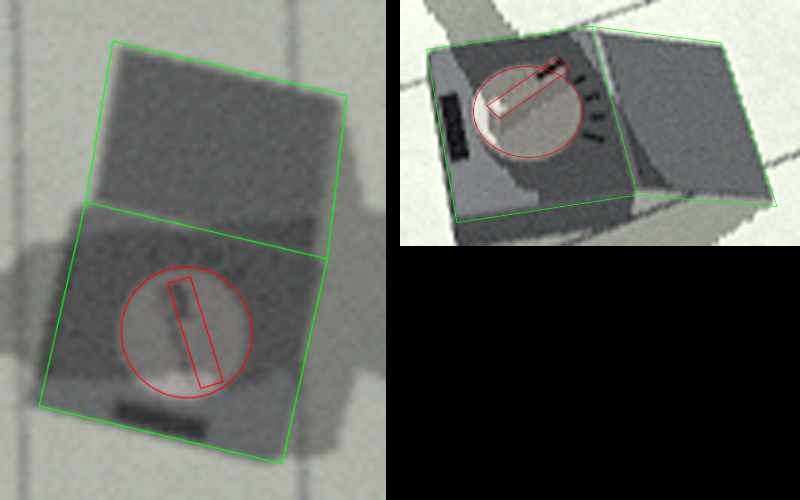

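```bash
python3 -m pendant '[[0.5,-0.1,-0.1,0,85],[1.2,-0.1,-0.1,0,85],[2,-0.1,-0.1,0,85],[2.8,-0.1,-0.1,0,85],[3.3,-0.1,-0.1,0,85],[3.5,-0.1,-0.1,0,85],[3.5,-0.1,-0.1,0,85]]' | tail -1; python3 st.py 496 146 62; python3 -m pendant '[[0,0,0,0,60],[0,0,0,0,52],[0,0,0,0,46],[0,0,0,0,40],[0,0,0,0,40],[0,0,0,0,40],[0,0,0,0,40],[0,0,0,0,40]]' | tail -1; python3 st.py 496 146 62
```

```text
width: 0.996
t 5.28 p [497.3 145.6  61.4] q [-0.05  0.5  -0.44  2.04  0.33  0.68 -2.03] w 85.1 F [0.2 0.3 0.5] M [ 0.01 -0.02 -0.1 ] yawY -75.9 xz [-1.     0.     0.001]
shift units [-0.02 -0.03  0.05]
width: 0.537
t 5.95 p [498.5 147.   63.3] q [-0.05  0.49 -0.45  2.04  0.33  0.68 -2.03] w 45.8 F [-0.1  0.6  5.4] M [-0.13  0.16 -0.01] yawY -75.9 xz [-1.    -0.    -0.002]
shift units [0.05 0.01 0.11]
```

```bash
python3 -m pendant '[[0,0,0,-4,40],[0,0,0,-10,40],[0,0,0,-16,40],[0,0,0,-22,40],[0,0,0,-28,40],[0,0,0,-34,40],[0,0,0,-40,40],[0,0,0,-45,40]]' | tail -1; python3 st.py 496 146 62
python3 - <<'E'
from bench import r
import cv2
im=r.grab_frame("side")[:,:,::-1];cv2.imwrite("pics/side2.png",im)
cv2.imwrite("pics/side2z.png",cv2.resize(im[100:240,200:340],None,fx=4,fy=4,interpolation=cv2.INTER_CUBIC))
E
```

```text
width: 0.536
t 6.62 p [497.8 146.2  63.3] q [ 0.1   0.54 -0.64  2.03  0.48  0.73 -1.37] w 45.7 F [-3.9 -0.3  8.9] M [-0.37  0.78 -0.23] yawY -30.6 xz [-1.     0.001  0.   ]
shift units [ 0.05 -0.06  0.04]
```

View pics/side2z.png

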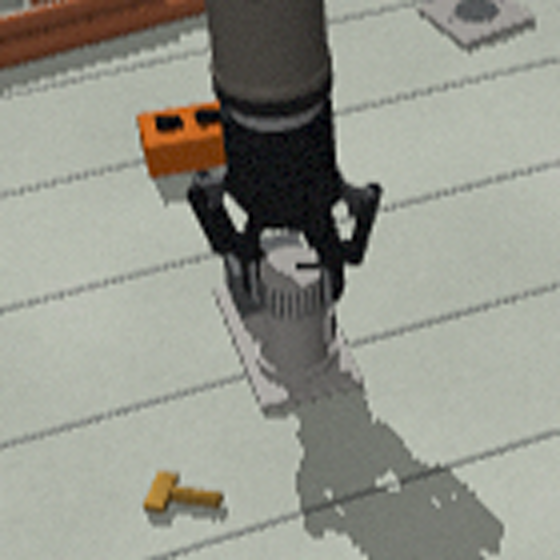

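The head turns with the gripper: the line at (305,265) now points right. I'll continue the turn.

```bash
python3 -m pendant '[[0,0,0,-5,40],[0,0,0,-11,40],[0,0,0,-17,40],[0,0,0,-23,40],[0,0,0,-30,40],[0,0,0,-37,40],[0,0,0,-44,40],[0,0,0,-50,40]]' | tail -1; python3 st.py 496 146 62; python3 -m pendant '[[0,0,0,-5,40],[0,0,0,-11,40],[0,0,0,-17,40],[0,0,0,-24,40],[0,0,0,-31,40],[0,0,0,-38,40],[0,0,0,-44,40],[0,0,0,-50,40]]' | tail -1; python3 st.py 496 146 62
```

```text
width: 0.536
t 7.33 p [496.7 147.5  63.3] q [ 0.25  0.6  -0.84  2.02  0.63  0.8  -0.62] w 45.8 F [-6.1  0.4  9.8] M [ 0.29  1.45 -0.26] yawY 19.5 xz [-1. -0. -0.]
shift units [ 0.05 -0.05  0.05]
width: 0.536
t 8.0 p [496.1 147.5  63.3] q [ 0.38  0.69 -1.03  2.01  0.78  0.89  0.13] w 45.8 F [-8.3 -1.6 13.2] M [ 0.25  2.07 -0.29] yawY 69.4 xz [-1.    -0.    -0.002]
shift units [ 0.05 -0.06  0.02]
```

```bash
python3 -m pendant '[[0,0,0,-5,40],[0,0,0,-9,40],[0,0,0,-9,40]]' | tail -1; python3 st.py 496 146 62
python3 - <<'E'
from bench import r
import cv2
im=r.grab_frame("side")[:,:,::-1];cv2.imwrite("pics/side3.png",im)
cv2.imwrite("pics/side3z.png",cv2.resize(im[130:220,230:320],None,fx=6,fy=6,interpolation=cv2.INTER_CUBIC))
E
```

```text
width: 0.539
t 8.25 p [496.  147.6  63.3] q [ 0.39  0.71 -1.06  2.01  0.8   0.91  0.26] w 46.0 F [-7.4 -0.4 14.6] M [0.11 2.08 0.05] yawY 78.4 xz [-1.    -0.    -0.002]
shift units [ 0.05 -0.06  0.01]
```

View pics/side3z.png

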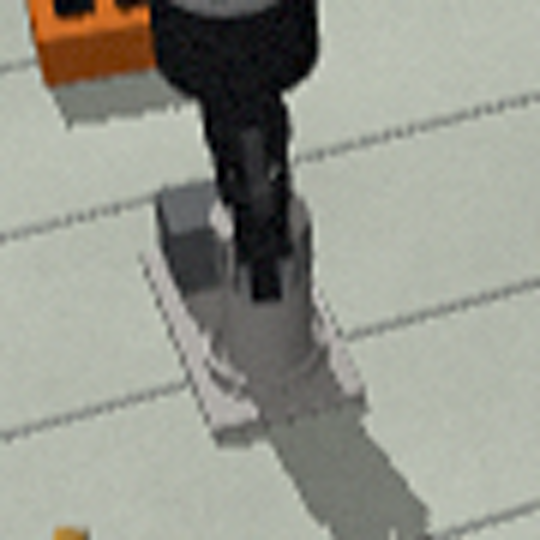

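```bash
python3 -m pendant '[[0,0,0,0,50],[0,0,0,0,60],[0,0,0,0,75],[0,0,0,0,85],[-1,0,0,0,85],[-2.5,0,0,0,85],[-4,0,0,0,85],[-4.4,-1,0,0,85]]' | tail -1; python3 -m pendant '[[0,-1.5,0,0,85],[0,-3,0,0,85],[0,-4.5,0,0,85],[0,-6,0,0,85],[0,-7,0,0,85],[0,-7,0,0,85]]' | tail -1
python3 - <<'E'
from bench import r
import cv2
for c in("top","side"): cv2.imwrite(f"pics/{c}4.png",r.grab_frame(c)[:,:,::-1])
from st import st
st()
from ov import *
ov("4","e",(496,145.5,-.045),1.526,(499.5,-230.5,-.24),.285)
E
```

```text
width: 0.992
width: 0.993
t 9.57 p [456.4 -50.3 172. ] q [ 1.03  0.51 -1.3   2.06  0.58  1.02  0.79] w 85.0 F [-0.1  0.6 -0.1] M [ 0.05 -0.02  0.01] yawY 78.0 xz [-1. -0.  0.]
```

View pics/pair_d_e.png

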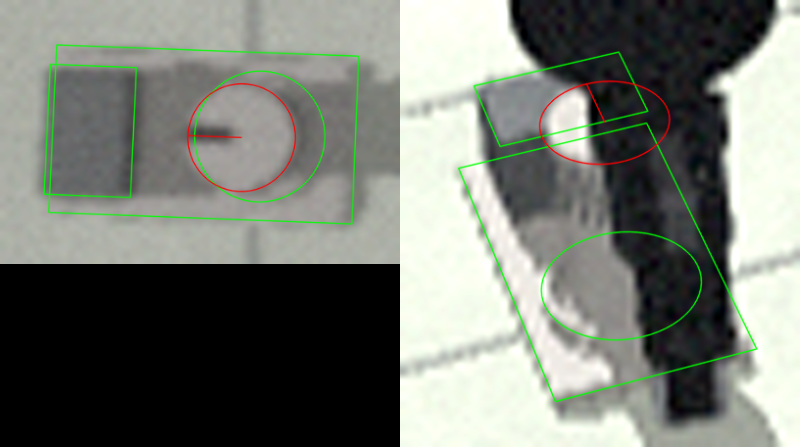

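```bash
python3 st.py 499.5 -230.5 160;  python3 - <<'E'
from h import *
im=cv2.imread("pics/top4.png");cv2.imwrite("pics/top4z.png",cv2.resize(im[195:255,240:320],None,fx=9,fy=9,interpolation=cv2.INTER_CUBIC))
g=im.mean(2)
c=proj("top",[496,145.5,98])[0];print(c)
yy,xx=np.mgrid[:400,:640];d=np.hypot(xx-c[0],yy-c[1]);m=d<7.5
bg=np.median(g[m]);w=np.clip(bg-8-g,0,None)*m*(d<9)
print(bg);print(np.round(g[int(c[1])-8:int(c[1])+9,int(c[0])-11:int(c[0])+12]).astype(int))
E
```

```text
t 9.57 p [456.4 -50.3 172. ] q [ 1.03  0.51 -1.3   2.06  0.58  1.02  0.79] w 85.0 F [-0.1  0.6 -0.1] M [ 0.05 -0.02  0.01] yawY 78.0 xz [-1. -0.  0.]
shift units [ 0.48 -6.69  3.19]
[280.13734568 224.7925864 ]
111.66666666666667
[[ 80  85  81  81  85  80  81  82  82  86  88  93  98 103 101  97  96  96
   94  99 109 108 111]
 [ 82  82  82  80  81  81  81  80  86 102  95  99  95  96  91  94  98  98
   86  88  89  94  89]
 [ 79  85  82  82  82  81  84  90 106 111 108 110 110 104  97  97  85  81
   81  81  84  83  84]
 [ 86  87  83  83  83  89  98 106 115 111 114 115 112 110 111 104  96  74
   70  75  76  78  79]
 [ 85  81  85  80  86  97 110 111 114 114 111 112 113 118 112 114 107  92
   72  63  75  79  79]
 [ 81  82  84  86  94 109 113 118 113 113 116 111 116 111 113 113 114 107
   87  64  73  73  75]
 [ 83  81  81  87  97 104 110 114 109 109 110 117 114 115 113 115 113 110
   95  75  66  72  75]
 [ 81  82  82  79  83  79  89  90  93  96 106 114 114 114 113 111 115 115
  100  80  66  73  76]
 [ 85  82  76  70  58  49  55  53  55  62  89 103 112 112 110 114 112 111
  110  85  68  73  78]
 [ 80  79  77  73  71  63  66  62  65  69  95 109 112 114 114 111 111 111
  110  86  70  71  78]
 [ 82  82  88  90  99 103 101 108  99  99 106 110 119 111 116 113 115 116
  104  86  66  76  77]
 [ 79  82  82  95 108 113 114 113 115 112 114 112 114 113 115 112 112 114
   98  78  70  76  76]
 [ 85  76  84  87 106 114 115 115 116 115 115 111 116 113 113 112 111 107
   87  71  77  78  81]
 [ 82  82  83  83  96 108 113 111 114 113 115 114 116 113 116 114 110  98
   79  71  75  80  81]
 [ 79  83  86  79  84  94 104 113 113 113 115 115 113 115 114 110 100  84
   77  85  81  82  77]
 [ 83  86  82  80  80  85  92 105 108 112 113 112 114 112 104 103  86  89
   92  96  93  83  92]
 [ 84  83  82  82  80  81  82  87 100 110 113 112 113  98  89  90  99 104
  107 103  94  91 102]]
```

View pics/top4z.png

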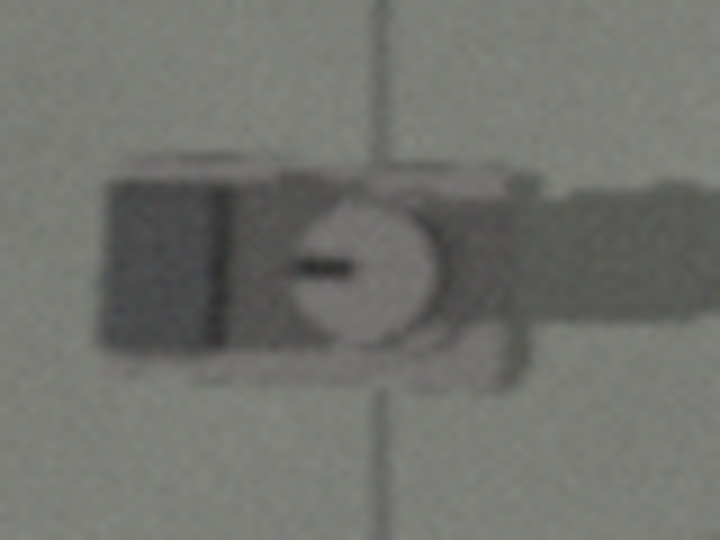

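The line now points left at the reader, about 1.51 rad. Next I refine the dock's yaw from subpixel edges in the top and side images while the arm moves on.

```bash
python3 -m pendant '[[0,-1.3,0.6,0,85],[0,-2.6,1.2,0,85],[0,-3.9,1.8,0,85],[0,-5.2,2.4,-4,85],[0.2,-6.2,3,-10,85],[0.4,-6.7,3.2,-16,85],[0.4,-6.7,3.2,-22,85],[0.4,-6.7,3.2,-28,85]]' | tail -1
python3 - <<'E'
from bench import r
import cv2
for c in("top","side"): cv2.imwrite(f"pics/{c}5.png",r.grab_frame(c)[:,:,::-1])
from st import st
st(499.5,-230.5,55)
from h import *
from scipy.ndimage import map_coordinates,gaussian_filter
def edge(img,c,p0,p1,nrm,z,span=7,n=25):
    # sample along edge from p0 to p1, find max |grad| across nrm (world mm)
    out=[]
    for t in np.linspace(.12,.88,n):
        b=p0+(p1-p0)*t;s=np.arange(-span,span+.01,.5)
        P=np.c_[b+s[:,None]*nrm,0*s+z];q=proj(c,P)
        v=map_coordinates(img,[q[:,1],q[:,0]],order=1)
        g=np.gradient(v);g=np.abs(g);w=g**3
        out.append(b+nrm*(w*s).sum()/w.sum())
    out=np.array(out);vx,vy,x,y=cv2.fitLine(out.astype(np.float32),cv2.DIST_HUBER,0,.01,.01).ravel()
    a=np.degrees(np.arctan2(vy,vx));return a,np.array([x,y])
D=(496,145.5,-.05)
for tag in"0 4 5".split():
  for c in("top","side"):
    img=gaussian_filter(cv2.imread(f"pics/{c}{tag}.png").mean(2),.6)
    for nm,rc in(("block",rect(-30,30,55,95,52)),("plate",rect(-40,40,-45,100,8))):
        W=pose(rc,*D)[:,:2];res=[]
        for i in range(4):
            p0,p1=W[i],W[i+1];t=(p1-p0)/np.linalg.norm(p1-p0)
            a,pt=edge(img,c,p0,p1,np.array([t[1],-t[0]]),rc[0,2])
            a0=np.degrees(np.arctan2(*t[::-1]));res.append((round(float((a-a0+90)%180-90+np.degrees(D[2])),1),round(float((pt-p0)@[t[1],-t[0]]),1)))
        print(tag,c,nm,"yaw deg, offset per edge(-y,+x,+y,-x):",res)
E
```

```text
width: 0.996
t 10.33 p [ 501.3 -227.9  161.9] q [ 1.23  0.73 -1.3   1.87  0.77  1.17  1.51] w 85.0 F [-0.6 -0.7  0.4] M [0.01 0.02 0.06] yawY 106.3 xz [-1.     0.002  0.001]
shift units [ 4.28 -0.09 -0.1 ]
0 top block yaw deg, offset per edge(-y,+x,+y,-x): [(-3.7, 1.2), (-0.7, -1.4), (-3.4, 1.7), (-4.9, 2.6)]
0 top plate yaw deg, offset per edge(-y,+x,+y,-x): [(3.6, 1.2), (-2.3, -0.7), (-3.4, 4.0), (-7.2, -0.5)]
0 side block yaw deg, offset per edge(-y,+x,+y,-x): [(-7.3, 0.2), (8.7, 1.2), (-2.5, 0.3), (-12.3, 3.5)]
0 side plate yaw deg, offset per edge(-y,+x,+y,-x): [(-7.5, 3.8), (-6.3, -2.3), (-8.1, 1.1), (-2.8, 1.4)]
4 top block yaw deg, offset per edge(-y,+x,+y,-x): [(-3.9, 0.9), (-1.8, -1.5), (-3.9, 1.6), (-3.8, 2.6)]
4 top plate yaw deg, offset per edge(-y,+x,+y,-x): [(-0.1, 1.5), (-2.3, -0.7), (-3.6, 4.0), (-7.5, -0.7)]
4 side block yaw deg, offset per edge(-y,+x,+y,-x): [(-3.7, -2.0), (14.1, 0.3), (-6.7, -0.8), (-12.3, 3.6)]
4 side plate yaw deg, offset per edge(-y,+x,+y,-x): [(-7.8, -0.3), (-3.6, 1.4), (-9.1, 1.9), (-2.9, 1.4)]
5 top block yaw deg, offset per edge(-y,+x,+y,-x): [(-1.5, 0.9), (-2.0, -1.4), (-3.6, 2.1), (-4.1, 2.5)]
5 top plate yaw deg, offset per edge(-y,+x,+y,-x): [(1.2, 0.2), (-2.4, -0.5), (-3.5, 4.0), (-7.8, -0.2)]
5 side block yaw deg, offset per edge(-y,+x,+y,-x): [(-0.8, -2.7), (-4.4, -0.1), (-3.2, -0.1), (-12.4, 3.6)]
5 side plate yaw deg, offset per edge(-y,+x,+y,-x): [(-11.6, 2.6), (-7.7, -1.0), (-2.5, 3.4), (-2.8, 1.3)]
```

Run:
```python
from ov import *
ov("5","f",(495,146,-.058),1.513,(499.5,-230.5,-.24),.285)
g=0
for tag in"45":
    for c in("top","side"):
        im=cv2.imread(f"pics/{c}{tag}.png").mean(2)
        o=proj(c,[496,146,98])[0]
        # warp head top plane to metric
        n=161;P=np.array([[496+(n//2-i)*.4,146+(n//2-j)*.4,98] for i in range(n) for j in range(n)])
        q=proj(c,P).astype(np.float32).reshape(n,n,2)
        w=cv2.remap(im.astype(np.float32),q[...,0],q[...,1],cv2.INTER_CUBIC)
        X=P[:,0].reshape(n,n);Y=P[:,1].reshape(n,n)
        m=(Y>148)&(Y<168)&(abs(X-496)<10)
        wt=np.clip(np.percentile(w[m],60)-20-w,0,None)*m
        A=[];
        for j in range(n):
            s=wt[:,j].sum()
            if s>50:A.append((Y[0,j],(wt[:,j]*X[:,j]).sum()/s))
        A=np.array(A)
        if len(A)>3:k=np.polyfit(A[:,0],A[:,1],1);print(tag,c,"line yaw",90-np.degrees(np.arctan(k[0])),A[0],A[-1])
        cv2.imwrite(f"pics/w{c}{tag}.png",cv2.resize(w.astype(np.uint8),None,fx=2.4,fy=2.4))
cv2.imwrite("pics/w5.png",np.hstack([cv2.imread("pics/wtop5.png"),cv2.imread("pics/wside5.png")]))
```

```text
4 top line yaw 87.48581506748134 [167.6        497.94534075] [150.         497.48438954]
4 side line yaw 75.61034640849077 [167.6        499.79632526] [148.4        497.82989209]
5 top line yaw 86.49627905148849 [167.6        498.25323281] [150.         497.44893606]
5 side line yaw 83.35699894586165 [167.6        499.32314891] [148.4        496.63103097]
```

View pics/pair_d_f.png

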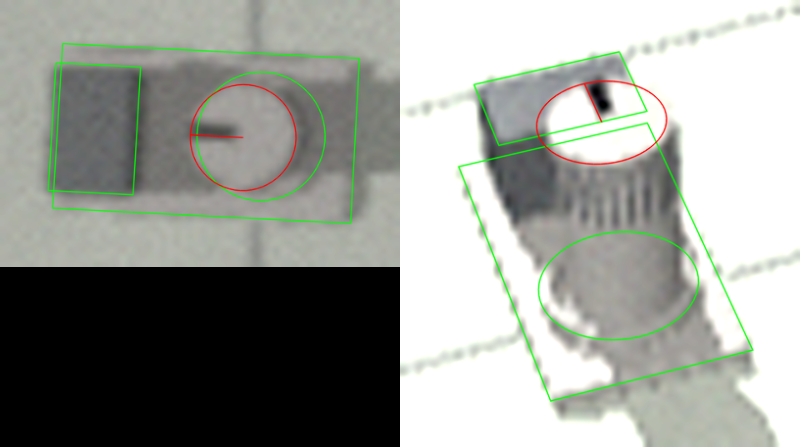

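View pics/w5.png

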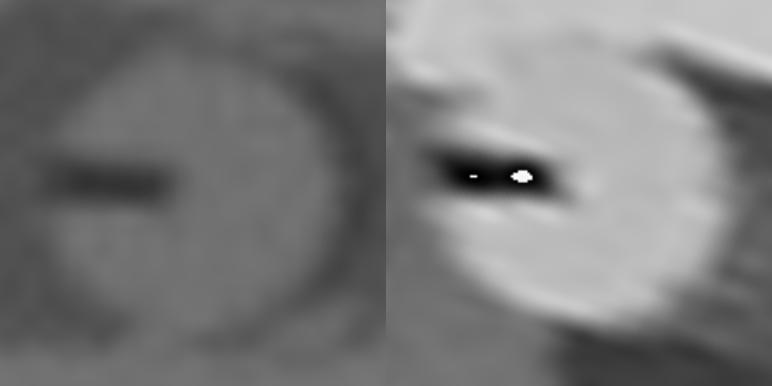

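Head check: the line yaw reads 83–87° against an eye direction of about 86.7°, and the head is upright and seated in the side view. Now the dial: descend with the jaws across the bar and pinch it.

```bash
python3 -m pendant '[[1,-0.1,-0.1,0,85],[2,-0.1,-0.1,0,60],[3,-0.1,-0.1,0,50],[3.8,-0.1,-0.1,0,50],[4.3,-0.1,-0.1,0,50],[4.38,-0.1,-0.1,0,50],[4.38,-0.1,-0.1,0,50]]' | tail -1;  python3 - <<'E'
from bench import r
import cv2
im=r.grab_frame("side")[:,:,::-1];cv2.imwrite("pics/side6.png",im)
cv2.imwrite("pics/side6z.png",cv2.resize(im[190:330,260:410],None,fx=4,fy=4,interpolation=cv2.INTER_CUBIC))
from st import st
st(499.5,-230.5,52)
E
```

```text
width: 0.582
t 10.97 p [ 499.5 -232.1   53.4] q [ 1.15  0.85 -1.16  1.94  0.93  1.03  1.41] w 50.3 F [ 0.1  0.1 -0. ] M [0.   0.02 0.01] yawY 106.1 xz [-1.    -0.     0.001]
shift units [0.06 0.06 0.02]
```

View pics/side6z.png

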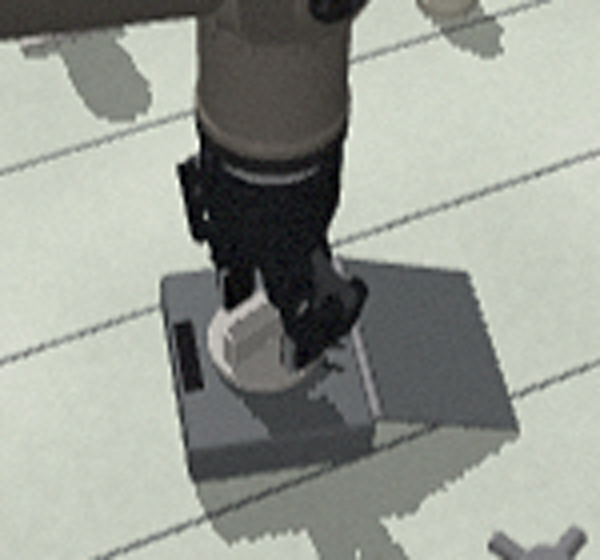

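The fingers at about (240,290) and (310,340) straddle the bar. I'll close.

```bash
python3 -m pendant '[[0,0.05,0,0,40],[0,0.05,0,0,28],[0,0.05,0,0,18],[0,0.05,0,0,8],[0,0.05,0,0,4],[0,0.05,0,0,4],[0,0.05,0,0,4],[0,0.05,0,0,4]]' | tail -1;  python3 st.py 499.5 -230.5 52
```

```text
width: 0.125
t 11.63 p [ 498.1 -228.9   53.8] q [ 1.15  0.85 -1.16  1.94  0.93  1.03  1.41] w 10.7 F [-4.5  5.3  9. ] M [ 1.29  0.88 -0.08] yawY 106.2 xz [-1.     0.002  0.001]
shift units [ 0.07 -0.08  0.04]
```

```bash
python3 -m pendant '[[0,0.03,0,3,4],[0,0.03,0,7,4],[0,0.03,0,11,4],[0,0.03,0,15,4],[0,0.03,0,19,4],[0,0.03,0,23,4],[0,0.03,0,27,4],[0,0.03,0,30,4]]' | tail -1;  python3 st.py 499.5 -230.5 52;python3 -m pendant '[[0,0,0,4,4],[0,0,0,8,4],[0,0,0,12,4],[0,0,0,17,4],[0,0,0,22,4],[0,0,0,27,4],[0,0,0,31,4],[0,0,0,31,4]]' | tail -1;  python3 - <<'E'
from bench import r
import cv2
for c in("top","side"): cv2.imwrite(f"pics/{c}7.png",r.grab_frame(c)[:,:,::-1])
im=cv2.imread("pics/side7.png")
cv2.imwrite("pics/side7z.png",cv2.resize(im[190:330,260:410],None,fx=4,fy=4,interpolation=cv2.INTER_CUBIC))
from st import st
st(499.5,-230.5,52)
from ov import *
ov("7","g",(495,146,-.058),1.513,(499.5,-230.5,-.24),.285-1.05)
E
```

```text
width: 0.121
t 12.3 p [ 498.  -228.6   53.8] q [ 1.1   0.78 -1.07  1.94  0.85  0.96  0.93] w 10.3 F [-2.9  6.4  8.5] M [1.03 0.83 0.07] yawY 76.0 xz [-1.     0.002 -0.   ]
shift units [ 0.07 -0.06  0.07]
width: 0.124
t 13.07 p [ 498.2 -228.4   53.8] q [ 1.04  0.72 -0.97  1.95  0.77  0.89  0.45] w 10.6 F [-3.2  5.5  8.1] M [1.22 0.81 0.07] yawY 45.2 xz [-1.     0.001 -0.001]
shift units [ 0.07 -0.02  0.1 ]
```

View pics/side7z.png

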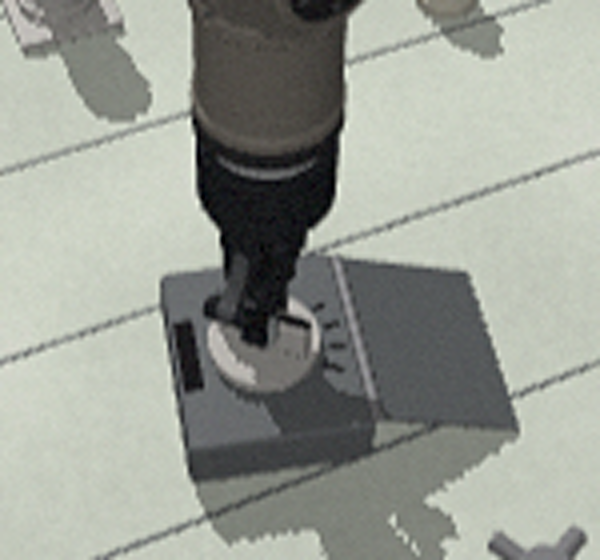

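View pics/pair_t_g.png

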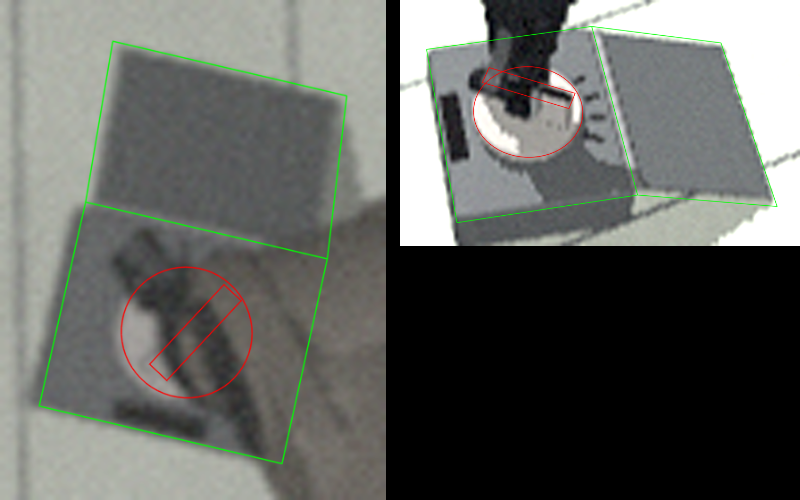

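View pics/pair_d_g.png

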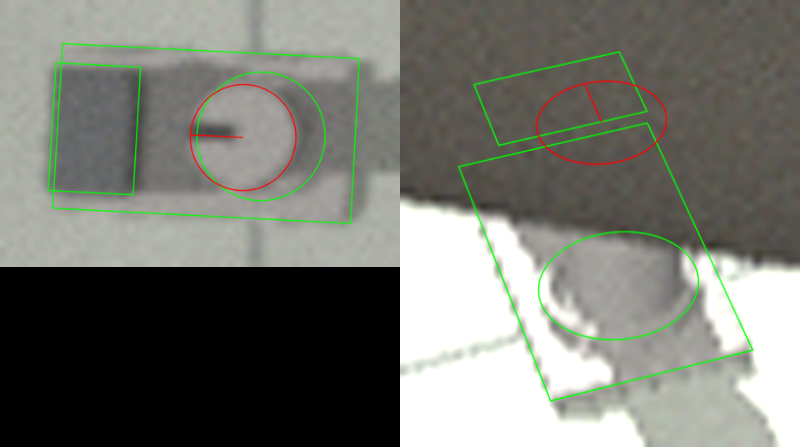

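```bash
python3 -m pendant '[[0,0,0,0,4],[0,0,0,0,4],[0,0,0,0,4],[0,0,0,0,4]]' | tail -1; python3 st.py; python3 -c "
from bench import r
print(r.job_done())"
```

```text
width: 0.126
t 13.4 p [ 498.2 -228.4   53.7] q [ 1.04  0.72 -0.97  1.95  0.77  0.89  0.46] w 10.8 F [-4.   5.9  8.6] M [1.22 0.84 0.14] yawY 45.2 xz [-1.     0.001 -0.001]
the job is handed in; nothing more can be done
None
```

The head is turned to the reader's eye, the dial is held at its third click, and I handed the job in at 13.4 s with the gripper still closed on the bar.

- **Head:** I turned it about 154° counterclockwise, released it, and it stayed upright and seated.
  - In the top view its line points at about 86.5–87.5°, and the eye lies at about 86.7°.
  - The side view disagreed slightly: one side picture gave 83°. Another, half hidden by the arm, gave 76°, and I discounted it.
  - After the dial turn, the top view still showed the head unchanged; in the side view the arm hid its upper part.
- **Dial:** I pinched the bar and turned it 61° (1.065 rad) clockwise. In the last side picture the bar's dark line matches the model drawn at 1.05 rad. The dial angle itself was never read directly, only judged from that picture and the gripper's turn.
- **Forces and bystanders:** measured forces at each stop stayed below about 20 N. No move went near the other parts, but I did not measure them again at the end.

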